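Store the head-heavy probe in its cradle

ROBOT

A 6-joint arm with a two-finger parallel gripper is mounted at the origin on a cart in front of the work surface, level with it; the furniture and walls round the work are solid. World frame = base frame: x ahead of the robot, y to its left, z up, the work surface at z = 0. Lengths are in m, angles in rad, forces in N, time in s.
With the tool pointing down it reaches from about 0.375 to 0.9 m from the base axis. Payload 3.1 kg.
Tool frame: the origin (TCP) lies at the centre of the arm's flange, where the gripper is bolted on; the fingertips stand 182 mm ahead of it and the grasp point (between the pads) lies 164 mm ahead of it; z points along the fingers, y is the line along which they close (so a half turn about z gives the same grasp; the last joint's range is limited). The gripper opens to 87 mm and grips with 3 to 60 N. Pads are 19 mm wide; open, the fingers measure 117 mm over their backs; the gripper's body (75 mm by 190 mm) begins 51 mm behind the grasp point.
Start: joints at [-1.421, 0.527, 1.433, -0, 1.181, -0.178], TCP at [0.201, -0.592, 0.405] pointing down, gripper open.
Joint ranges: [-3.08, 3.08], [-0.75, 2.2], [0.22, 2.44], [-1.43, 4.57], [0, 2.65], [-2.85, 2.85]. Speed limits (rad/s): [2.79, 2.79, 3.14, 3.14, 3.14, 3.14].

INTERFACE

Orientations are given as a unit quaternion [x, y, z, w].
In Python, from rig import * gives the robot as it stands.
- The arm moves only by the tool move_arm, never from a script. Its argument "commands" is a list that holds one entry, the list of rows, each a list of 6 numbers: the shift along the tool's x, y, z in units of 40 mm (1.0 is 40 mm), then the turn, a rotation vector about the tool's x, y, z in rad. A call has 1 to 12 rows; each row is the pose to reach, as a shift and turn from the pose commanded when the call began, along the tool's axes at that moment; what a row does not reach only later rows make up. A row lasts 1/8 s, in which the tool goes at most 62.5 mm and 10.7 degrees, less where a joint would pass 70% of its speed; a pose out of reach is approached as far as the arm can. A call with a gripper value outside its range is refused whole. "claw" is the closure, from -1 (fully open) to 1 (shut), so that 0 is half open, set as the call begins (left out, the last holds). The fingers move at their own pace and stop on an object; "squeeze" is the grip in N (left out, the last holds). Time passes only in rows, so rows that repeat a pose let the fingers close. It gives the time, the measured TCP pose, the force, the opening and the grip force at its end, in the units of the state.
- get_obs(): the state, without advancing time (a new reading comes with each control period).
- camera(name): name is "scene" or "top" or "wrist"; returns a dict with "pixels" (384x512x3 uint8, blue, green, red), "range_z" (384x512 float32, m along the optical axis (not along the pixel's ray), 0 where there is no reading), "camera_matrix" (3x3 intrinsics, pixels), "extrinsics" (4x4, takes a point from world to camera coordinates). Camera axes: x right, y up, looking along -z (the intrinsics and any distortion apply to the point x, -y, -z); pixel columns grow to the right and rows downward; lengths in m; the calibration is good to about 2 mm. A picture is of the moment at which its call begins.
- hand_in(): hands the job in; it is judged then, once.
The state is a dict: "time": time; "q": joint angles; "joint_velocities": joint speeds; "joint_torque": joint torques, N m; "position": TCP position; "tool_rot": TCP orientation; "ft_force": force on the tool from outside, world axes, zero at the start; "moment": the same for the moment, N m; "grip_width": finger opening in m; "grip_force": force on a finger pad.
Only numpy, scipy, OpenCV 4.12 (cv2) and the standard library are available. Lean on these libraries where they do the work, as an engineer would, in place of code of your own. Each camera call takes 0.05 s, during which the arm holds its last target. There are 200 camera calls.

TASK

Take the head-heavy steel probe from the drying rest with the two plain forks, gripping its shaft at the balance point so that it hangs level, carry it level to the storage cradle with the hinged keeper and lower it in without dropping it: head in the pocket, shaft in the V. Then swing the keeper fully down over the shaft, and leave the glassware and the capped tube undisturbed.

Things in the scene. Friction and masses are not known exactly. Their poses are not given: they have to be found in the camera images.
- probe: Steel probe, 197 mm long, about 0.5 kg: plain round shaft, 18 mm diameter, 161 mm long, rounded nose; at its +y end a heavy round head, 36 mm diameter, 36 mm long, with three grooves. Origin: the balance point (centre of mass), on the shaft's axis, 35 mm from the shoulder where the head begins, 71 mm from the head's outer face, 126 mm from the nose. y: along the shaft toward the head; z up.
- rest: White plastic drying rest, fixed: base plate 80 x 230 x 8 mm with two plain V forks (larger one at +y, under the probe's head). Origin: centre of the underside; y along its length, z up. The probe starts in it, level, axis 52 mm above the worktop, balance point 25 to 31 mm from the origin toward +y. Between the forks the shaft is free, 35 mm above the base plate.
- cradle: Aluminium storage cradle, fixed: base plate 80 (x) x 230 (y) x 8 mm. Origin: centre of the underside; z up. At its +y end the head's pocket: a V between two end walls 52 mm high, 48 mm apart inside (6 mm spare at each end of the head); the inner wall (5 mm thick, 56 mm wide) has a 26 mm slot for the shaft. At y = -52 mm a small V for the shaft, at y = -80 mm the keeper.
- cradle_seat (a point): Where the probe's origin (balance point) lies when it is seated with its head in the middle of the pocket: 28 mm from the cradle's origin toward +y, 52 mm above the worktop. The outside of the pocket's inner wall is 24 mm from here toward +y, the small V's block begins 73 mm toward -y; between them is only the base plate, 44 mm below.
- keeper (a joint): Angle of the keeper, a flat dark-steel bar 6 mm thick, 16 mm wide, hinged on the cradle's -x side about the cradle's y. 0: closed, level across the cradle on a post at its +x side, 2 mm above a seated shaft. Starts at 1.55 to 1.85 (standing up; 1.57 upright), stop at 2.0. Stays where left (under 1 N moves the tip); no catch. Closes by moving its tip toward +x of the cradle, then down.
- keeper_hinge (a point): Point on the keeper's hinge axis in the middle of the bar's width: in the cradle's frame x = -33 mm, y = -80 mm, 66 mm above the worktop.
- keeper_tip (a point): Middle of the rounded free end of the keeper, 72 mm from the hinge axis, at half the bar's thickness; the bar ends 8 mm beyond it. Standing up, the keeper reaches 146 mm above the worktop: carry things over it or round it.
- beaker: Bystander: clear glass beaker, 103 mm wide, 119 mm high; origin at the centre of its underside. Leave alone.
- vol_flask: Bystander: volumetric flask with a round bulb and long neck, 69 mm wide, 212 mm high; origin at the centre of its underside. Leave alone.
- spare_tube: Bystander: capped sample tube lying down, 119 mm long, 34 mm thick; origin at the centre of its underside. Leave alone.

How it is judged:
On the way, in this order (a step that is already met when the one before it is completed fails the run):
1. the probe is lifted clear (at least 40 mm), level within 0.12 rad, held within 20 mm of its balance point (height (world z) of probe above 0.092 m and angle between probe's own y axis and vertical between 1.45 and 1.69 rad and horizontal distance between the grasp point and probe below 0.02 m and contact force between the fingers and probe above 1 N), for 0.3 s.
2. the probe lies in the cradle, head in the pocket, let go, the keeper still open (x of probe in the frame of cradle_seat between -0.006 and 0.006 m and y of probe in the frame of cradle_seat between -0.011 and 0.011 m and z of probe in the frame of cradle_seat between -0.004 and 0.004 m and angle between the y axis of probe and the y axis of cradle, either way round below 0.08 rad and contact force between the fingers and probe below 0.2 N and value of joint keeper above 0.8 rad), for 0.2 s.
At the end, for the whole second after the job is handed in: The probe lies at rest in the cradle, released: its balance point within 6 mm sideways, 11 mm lengthways and 4 mm in height of the cradle's seat point, its axis within 0.08 rad of the cradle's; the keeper is closed over the shaft to within 0.1 rad (x of probe in the frame of cradle_seat between -0.006 and 0.006 m and y of probe in the frame of cradle_seat between -0.011 and 0.011 m and z of probe in the frame of cradle_seat between -0.004 and 0.004 m and angle between the y axis of probe and the y axis of cradle, either way round below 0.08 rad and value of joint keeper below 0.1 rad and linear speed of probe below 0.02 m/s and contact force between the fingers and probe below 0.2 N); the robot touches nothing.
It fails at once if the probe tips more than 0.25 rad out of level (angle between probe's own y axis and vertical below 1.32 rad or angle between probe's own y axis and vertical above 1.82 rad).
It fails at once if the probe is dropped (falls free from more than 15 mm above its seat) (contact force between the fingers and probe below 0.1 N and height (world z) of probe above 0.067 m and linear speed of probe above 0.2 m/s).
It fails at once if a bystander (beaker, flask or capped tube) is moved more than 30 mm (distance of any of beaker, vol_flask, spare_tube from where it was at the start of the episode above 0.03 m).
It also fails if it takes over 64 s, if anything falls off the work surface, if the arm or the gripper's body presses on something with over 40 N, if the wrist force passes 120 N, or if a joint passes its speed limit or range.

## Working session

There is one attempt and no reset: what is moved stays moved. The work goes in short steps, Python scripts to look and compute and a tool call to move; the robot and the scene stay as the last step left them, time stands still between calls to the robot, and variables do not carry over. Pictures are saved under pics/ and viewed, at most 10 in all, crops included, and the job is handed in when it is done.

Besides the shell and the picture viewer there is one more tool, called as name([rows], argument=value, ...), one row to a line, values as JSON. move_arm: Moves the arm, as the interface text tells. Its arguments: {"type":"object","properties":{"commands":{"type":"array","items":{"type":"array","items":{"type":"array","items":{"type":"number"}}}},"claw":{"type":"number"},"squeeze":{"type":"number"}},"required":["commands"]}

```bash
mkdir -p pics; cat > h.py <<'E'
from rig import *
import numpy as np, cv2
from scipy.spatial.transform import Rotation as R
def cloud(c):
    K=c["camera_matrix"];E=c["extrinsics"];d=c["range_z"]
    v,u=np.mgrid[0:d.shape[0],0:d.shape[1]]
    P=np.stack([(u-K[0,2])/K[0,0]*d,-(v-K[1,2])/K[1,1]*d,-d],-1)
    W=(P-E[:3,3])@E[:3,:3]
    W[d==0]=np.nan
    return W
E
python3 - <<'E'
from h import *
o=get_obs();print({k:np.round(v,3).tolist() for k,v in o.items()})
for n in("top","scene"):
    c=camera(n);np.savez(n,W=cloud(c),p=c["pixels"],K=c["camera_matrix"],E=c["extrinsics"]);cv2.imwrite(f"pics/{n}.png",cv2.resize(c["pixels"],(800,600),interpolation=cv2.INTER_CUBIC))
    print(n,np.round(c["camera_matrix"],1).tolist(),np.round(c["extrinsics"],3).tolist())
E
```

```text
{'time': 0.0, 'q': [-1.422, 0.528, 1.434, 0.0, 1.181, -0.178], 'joint_velocities': [-0.001, 0.001, 0.0, -0.0, -0.001, 0.0], 'joint_torque': [-0.0, -44.004, -17.659, 0.063, 0.058, -0.0], 'position': [0.201, -0.591, 0.404], 'tool_rot': [0.987, 0.163, 0.0, -0.001], 'ft_force': [0.393, 0.415, -0.674], 'moment': [0.029, 0.011, 0.002], 'grip_force': 0.0, 'grip_width': 0.087}
top [[479.5, 0.0, 258.0], [0.0, 479.5, 192.1], [0.0, 0.0, 1.0]] [[0.008, -1.0, 0.006, 0.0], [0.997, 0.008, 0.078, -0.51], [-0.078, 0.005, 0.997, -1.522], [0.0, 0.0, 0.0, 1.0]]
scene [[477.7, 0.0, 255.0], [0.0, 477.7, 196.9], [0.0, 0.0, 1.0]] [[0.863, -0.505, -0.02, -0.443], [0.282, 0.447, 0.849, -0.227], [-0.42, -0.738, 0.528, -1.609], [0.0, 0.0, 0.0, 1.0]]
```

View pics/top.png

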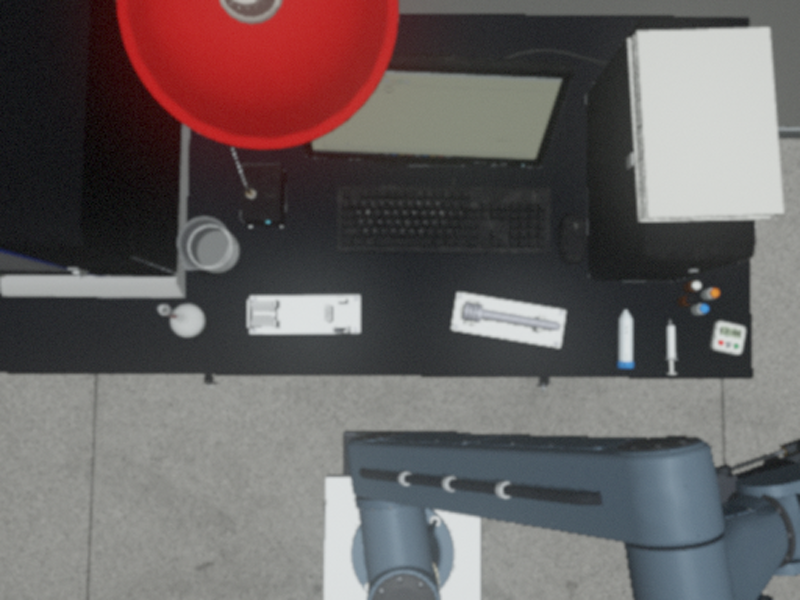

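View pics/scene.png

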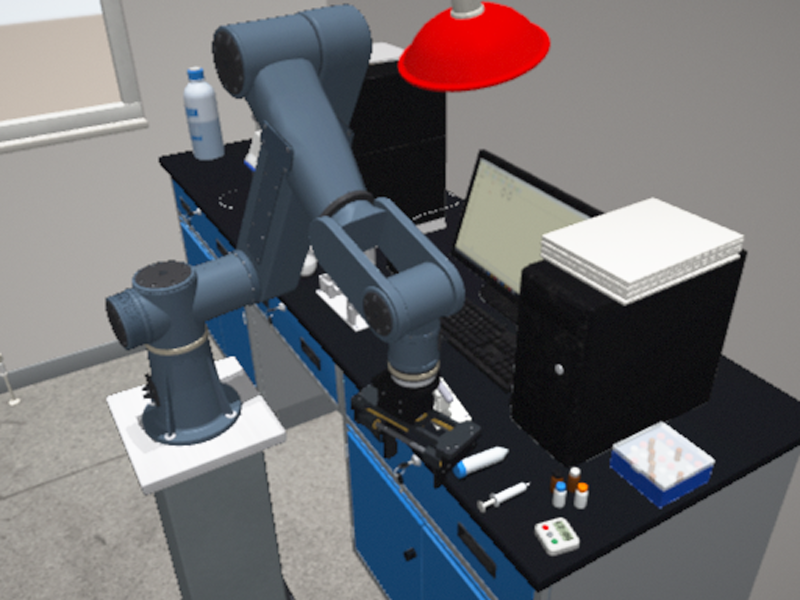

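The top view shows the rest with the probe at about (508,320), head to the left at (470,312). The cradle is at about (304,314), pocket at its left end and keeper at its right. The flask is at (185,320) and the beaker at (208,245). Next I'll take enlarged crops.

```bash
python3 - <<'E'
from h import *
d=np.load("top.npz");p=d["p"];W=d["W"]
a=p[180:230,150:240];b=p[180:230,282:372]
cv2.imwrite("pics/crop.png",np.vstack([cv2.resize(x,(720,300) if 0 else (540,300),interpolation=cv2.INTER_CUBIC) for x in(a,b)]))
def rect(sl,zlo,zhi):
    w=W[sl].reshape(-1,3);m=(w[:,2]>zlo)&(w[:,2]<zhi);w=w[m]
    r=cv2.minAreaRect((w[:,:2]*1000).astype(np.float32));return len(w),np.round(r[0],1),np.round(r[1],1),r[2],w[:,2].mean()
sc=(slice(180,222),slice(150,240));sr=(slice(180,228),slice(282,372))
print("table z",np.nanmedian(W[225:235,240:280,2]))
for n,s in(("cradle",sc),("rest",sr)):
    for lo,hi in((.004,.02),(.03,.045),(.045,.075),(.075,.2)):
        try: print(n,lo,hi,rect(s,lo,hi))
        except Exception as e: print(n,lo,e)
# probe shaft
w=W[sr].reshape(-1,3);w=w[w[:,2]>.05]
c=w[:,:2].mean(0);u=np.linalg.svd(w[:,:2]-c)[2][0];print("probe",c,u,np.ptp((w[:,:2]-c)@u),w[:,2].max())
E
```

```text
table z 0.0001707038995385422
cradle 0.004 0.02 (1471, array([482.5, 210. ]), array([133.2, 288.8]), 0.4994371235370636, np.float64(0.008242343917353361))
cradle 0.03 0.045 (174, array([473.5, 216.1]), array([ 66.5, 200.1]), 2.580167770385742, np.float64(0.038427780973158715))
cradle 0.045 0.075 (190, array([474.5, 216.4]), array([ 69.8, 205.4]), 2.1522951126098633, np.float64(0.05360504750916354))
cradle 0.075 0.2 (17, array([444.3, 124.7]), array([ 7.3, 19.1]), 1.6718864440917969, np.float64(0.12947422759083405))
rest 0.004 0.02 (1386, array([ 476.4, -218.5]), array([152.7, 289.7]), 0.4470166862010956, np.float64(0.008035253092445186))
rest 0.03 0.045 (18, array([ 470.3, -189.7]), array([151.7,  48.9]), 76.12828826904297, np.float64(0.041261230780191255))
rest 0.045 0.075 (456, array([ 467.7, -209.7]), array([195.3,  48.8]), 77.46574401855469, np.float64(0.05997950128958373))
rest 0.075 0.2 (1, array([ 488.5, -119.4]), array([0., 0.]), 0.0, np.float64(0.07526660633451511))
probe [ 0.47355619 -0.19904438] [0.15985328 0.98714078] 0.19506979498195942 0.07526660633451511
```

View pics/crop.png

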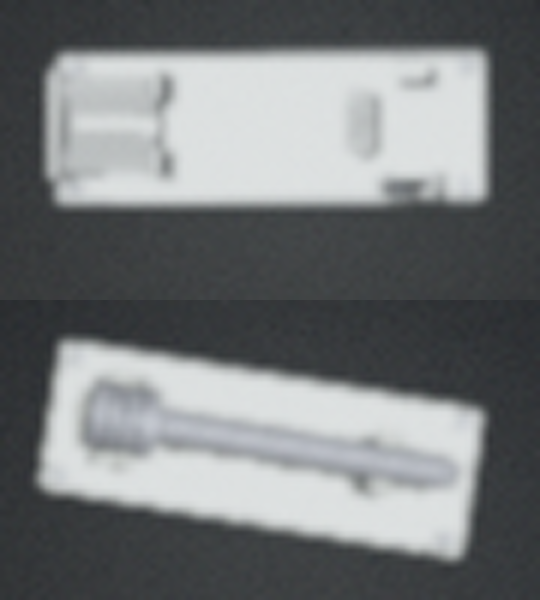

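```bash
cat >> h.py <<'E'
def row(x,y,z,yaw,o=None):
    "tool-frame row to put TCP at x,y,z pointing down with tool x at yaw"
    o=o or get_obs();R0=R.from_quat(o["tool_rot"])
    Rt=R.from_euler("z",yaw)*R.from_euler("x",np.pi)
    r=np.r_[R0.inv().apply(np.array([x,y,z])-o["position"])/.04,(R0.inv()*Rt).as_rotvec()]
    print("row",np.round(r,3).tolist());return r
E
python3 - <<'E'
from h import *
d=np.load("top.npz");g=d["p"].min(2);W=d["W"]
for n,(a,b,c,e) in (("cradle",(180,222,150,240)),("rest",(180,228,282,372))):
    m=np.zeros_like(g);m[a:b,c:e]=g[a:b,c:e]>120
    ct=max(cv2.findContours(m,0,1)[0],key=cv2.contourArea);r=cv2.minAreaRect(ct)
    K,E=d["K"],d["E"];z=.008
    q=[]
    for u,v in cv2.boxPoints(r):
        ray=E[:3,:3].T@np.array([(u-K[0,2])/K[0,0],-(v-K[1,2])/K[1,1],-1]);o=-E[:3,:3].T@E[:3,3]
        q.append((o+ray*(z-o[2])/ray[2])[:2])
    q=np.array(q);print(n,q.mean(0).round(4),q.round(3).tolist())
row(.44,-.19,.40,1.41)
E
```

```text
cradle [0.4812 0.2108] [[0.52, 0.33], [0.526, 0.095], [0.443, 0.093], [0.436, 0.326]]
rest [ 0.4729 -0.2134] [[0.45, -0.091], [0.533, -0.105], [0.496, -0.336], [0.413, -0.321]]
row [8.883, -7.579, 0.115, -0.002, -0.001, -1.082]
```

move_arm([
  [[1.5,-1.3,0,0,0,-0.18],[3,-2.5,0,0,0,-0.36],[4.5,-3.8,0,0,0,-0.54],[6,-5.1,0,0,0,-0.72],[7.4,-6.3,0,0,0,-0.9],[8.88,-7.58,0.1,0,0,-1.08],[8.88,-7.58,0.1,0,0,-1.08],[8.88,-7.58,0.1,0,0,-1.08],[8.88,-7.58,0.1,0,0,-1.08],[8.88,-7.58,0.1,0,0,-1.08],[8.88,-7.58,0.1,0,0,-1.08],[8.88,-7.58,0.1,0,0,-1.08]],
])

```text
time: 1.6
position: [0.4395, -0.1913, 0.4007]
tool_rot: [0.763, 0.646, -0.0, 0.0]
ft_force: [0.0, -0.2, -0.1]
grip_width: 0.0869
grip_force: 0.0
```

```bash
python3 - <<'E'
from h import *
c=camera("wrist");np.savez("w1",W=cloud(c),p=c["pixels"],K=c["camera_matrix"],E=c["extrinsics"]);cv2.imwrite("pics/w1.png",cv2.resize(c["pixels"],(800,600)))
E=c["extrinsics"];o=get_obs();print(-E[:3,:3].T@E[:3,3],o["position"],o["tool_rot"],c["camera_matrix"][0])
W=cloud(c);w=W.reshape(-1,3);m=(w[:,2]>.045)&(w[:,2]<.08)&(abs(w[:,0]-.475)<.1)&(abs(w[:,1]+.2)<.15);w=w[m]
print(m.sum())
p=w[:,:2];cc=p.mean(0);u=np.linalg.svd(p-cc,full_matrices=False)[2][0];print(cc,u,np.ptp((p-cc)@u))
E
```

```text
[ 0.4516467  -0.1221031   0.38001283] [ 0.43958123 -0.1911382   0.40073796] [ 7.62865413e-01  6.46557312e-01 -5.73305921e-05  6.33195413e-06] [333.34098584   0.         251.90272152]
3991
[ 0.47759278 -0.1843377 ] [-0.15182881 -0.98840681] 0.16583149487814916
```

View pics/w1.png

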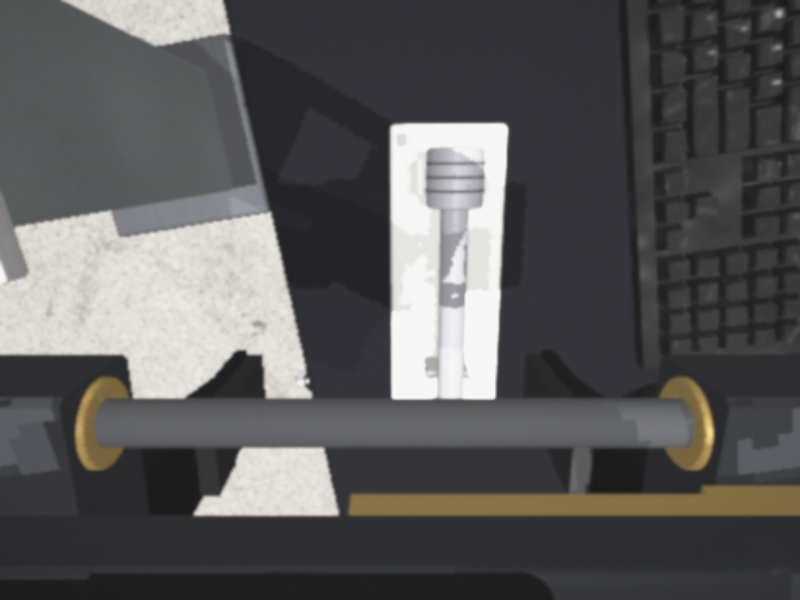

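The probe's head spans pixels (427–485, 150–207) in this view, and the shaft runs down at u≈453. I'll measure the shoulder and axis.

```bash
cat >> h.py <<'E'
def probe_fit(W,c0,yaw0):
    "heads/shaft by depth: local frame along d; returns COM est., yaw"
    w=W.reshape(-1,3);w=w[np.isfinite(w).all(1)]
    d=np.array([np.cos(yaw0),np.sin(yaw0)]);n=np.array([d[1],-d[0]])
    a=(w[:,:2]-c0)@d;b=(w[:,:2]-c0)@n
    s=(a>-.06)&(a<.025)&(abs(b)<.02)&(w[:,2]>.05)
    A,B,Z=a[s],b[s],w[s,2]
    bc=[];ac=[]
    for t in np.arange(-.06,.025,.005):
        k=(A>=t)&(A<t+.005)
        if k.sum()>8: ac.append(t+.0025);bc.append((np.percentile(B[k],3)+np.percentile(B[k],97))/2)
    pf=np.polyfit(ac,bc,1)
    h=(w[:,2]>.064)&(abs(b)<.012)&(a>0)&(a<.1)
    print("shaft top z",np.percentile(Z,95),"head a range",np.percentile(a[h],[1,99]),"head top",np.percentile(w[h,2],95),"fit",pf,"resid",np.std(np.polyval(pf,ac)-bc))
    sh=np.percentile(a[h],1);of=np.percentile(a[h],99)
    a0=((sh-.035)+(of-.071))/2
    return np.array(c0)+a0*d+np.polyval(pf,a0)*n, yaw0-np.arctan(pf[0])
E
python3 - <<'E'
from h import *
W=np.load("w1.npz")["W"]
c,y=probe_fit(W,(.477,-.186),1.415);print(c,y)
row(c[0],c[1],.052+.164,y)
E
```

```text
shaft top z 0.3306401007239263 head a range [0.00981375 0.06288575] head top 0.3307735260649384 fit [0.0109975  0.00221752] resid 0.002229681741983563
[ 0.4764262  -0.20276426] 1.404002940920595
row [-0.135, 0.957, 4.618, -0.0, 0.0, 0.002]
```

```bash
sed -i 's/w=w\[np.isfinite(w).all(1)\]/w=w[np.isfinite(w).all(1)\&(w[:,2]<.08)]/' h.py
python3 - <<'E'
from h import *
W=np.load("w1.npz")["W"]
c,y=probe_fit(W,(.477,-.186),1.415);print(c,y)
c,y=probe_fit(W,c,y);print(c,y)
row(c[0],c[1],.052+.164,y)
E
```

```text
shaft top z 0.06091340643624245 head a range [0.03161906 0.06716565] head top 0.06981951994562478 fit [0.00476372 0.00113967] resid 0.0002470792053255656
[ 0.4775491  -0.18973812] 1.4102363125071566
shaft top z 0.06090964743081387 head a range [0.03524566 0.07078776] head top 0.06980207573939816 fit [-1.17196340e-03 -6.70413699e-05] resid 0.0002083867026169272
[ 0.47748558 -0.1897109 ] 1.4114082753691062
row [0.191, 0.929, 4.618, -0.0, 0.0, -0.005]
```

move_arm([
  [[0.19,0.93,0,0,0,-0.005],[0.19,0.93,1,0,0,-0.005],[0.19,0.93,2,0,0,-0.005],[0.19,0.93,3,0,0,-0.005],[0.19,0.93,3.6,0,0,-0.005],[0.19,0.93,4.1,0,0,-0.005],[0.19,0.93,4.4,0,0,-0.005],[0.19,0.93,4.6,0,0,-0.005],[0.19,0.93,4.62,0,0,-0.005],[0.19,0.93,4.62,0,0,-0.005]],
], claw=-1)

```text
time: 2.9
position: [0.4781, -0.189, 0.2165]
tool_rot: [0.761, 0.649, 0.0, 0.001]
ft_force: [0.4, -0.8, 0.1]
grip_width: 0.0875
grip_force: 0.0
```

move_arm([
  [[0,0,0,0,0,0],[0,0,0,0,0,0],[0,0,0,0,0,0],[0,0,0,0,0,0],[0,0,0,0,0,0],[0,0,0,0,0,0],[0,0,0,0,0,0],[0,0,0,0,0,0]],
], claw=1, squeeze=45)

```text
time: 3.9
position: [0.4781, -0.1889, 0.216]
tool_rot: [0.761, 0.649, 0.0, 0.0]
ft_force: [0.6, -0.2, -2.3]
grip_width: 0.0169
grip_force: 45.0
```

Gripped (width 17 mm, 45 N). Next I'll lift 80 mm slowly and check the level.

move_arm([
  [[0,0,-0.1,0,0,0],[0,0,-0.3,0,0,0],[0,0,-0.6,0,0,0],[0,0,-0.9,0,0,0],[0,0,-1.2,0,0,0],[0,0,-1.5,0,0,0],[0,0,-1.8,0,0,0],[0,0,-2,0,0,0],[0,0,-2,0,0,0],[0,0,-2,0,0,0],[0,0,-2,0,0,0]],
])

```text
time: 5.28
position: [0.4777, -0.1887, 0.2954]
tool_rot: [0.761, 0.649, -0.0, -0.001]
ft_force: [-0.6, -0.1, -6.6]
grip_width: 0.017
grip_force: 45.0
```

```bash
cat > lev.py <<'E'
from h import *
import sys
c=camera("wrist");o=get_obs();cv2.imwrite("pics/"+sys.argv[1],cv2.resize(c["pixels"],(800,600)))
W=cloud(c);R0=R.from_quat(o["tool_rot"]);T=R0.inv().apply(W.reshape(-1,3)-o["position"])  # tool frame
T=T[np.isfinite(T).all(1)]
m=(T[:,2]>.13)&(T[:,2]<.19)&(abs(T[:,1])<.019)&(T[:,0]>.01)&(T[:,0]<.1)
T=T[m];print(m.sum())
for t in np.arange(.01,.1,.005):
    k=(T[:,0]>=t)&(T[:,0]<t+.005)
    if k.sum()>5: q=T[k];r=q[abs(q[:,1]-np.median(q[:,1]))<.004];print(round(t,3),"top z",round(np.median(r[:,2]),4),"y lo/hi",np.percentile(q[:,1],[3,97]).round(4))
print("head x",np.percentile(T[T[:,2]<.151][:,0],[1,99]))
print(o["position"],o["ft_force"],o["moment"],o["grip_force"])
E
python3 lev.py l1.png
```

```text
10050
0.01 top z 0.156 y lo/hi [-0.0172  0.0176]
0.015 top z 0.156 y lo/hi [-0.0081  0.0085]
0.02 top z 0.1559 y lo/hi [-0.0081  0.0084]
0.025 top z 0.156 y lo/hi [-0.008   0.0083]
0.03 top z 0.1558 y lo/hi [-0.0079  0.0088]
0.035 top z 0.1472 y lo/hi [-0.0158  0.0159]
0.04 top z 0.147 y lo/hi [-0.0158  0.0162]
0.045 top z 0.147 y lo/hi [-0.0162  0.0161]
0.05 top z 0.1469 y lo/hi [-0.016   0.0163]
0.055 top z 0.1471 y lo/hi [-0.0157  0.0161]
0.06 top z 0.1469 y lo/hi [-0.0159  0.0164]
0.065 top z 0.1472 y lo/hi [-0.0158  0.0162]
0.07 top z 0.1484 y lo/hi [-0.0149  0.0148]
head x [0.01051975 0.0697526 ]
[ 0.47773002 -0.18874086  0.2954925 ] [ 0.61653781  0.14531851 -7.44881353] [-0.02811366 -0.02895079 -0.03479734] 44.99793874544511
```

The probe hangs level: its top sits at tool z 0.156 all along the shaft, and the shoulder is 35 mm ahead. Next I'll carry it to a pose beside and above the cradle where the wrist camera can see it.

```bash
python3 - <<'E'
from h import *
row(.40,.15,.40,1.595)
E
```

```text
row [8.058, -3.254, -2.606, -0.001, -0.001, -0.182]
```

move_arm([
  [[0.2,-0.1,-0.3,0,0,0],[0.7,-0.3,-0.7,0,0,-0.01],[1.4,-0.6,-1.2,0,0,-0.03],[2.3,-0.95,-1.7,0,0,-0.05],[3.2,-1.3,-2.1,0,0,-0.07],[4.1,-1.65,-2.4,0,0,-0.09],[5,-2,-2.6,0,0,-0.11],[5.9,-2.4,-2.6,0,0,-0.13],[6.8,-2.75,-2.6,0,0,-0.15],[7.5,-3.05,-2.6,0,0,-0.17],[7.9,-3.2,-2.6,0,0,-0.18],[8.06,-3.25,-2.6,0,0,-0.182]],
])

```text
time: 6.82
position: [0.399, 0.1511, 0.4004]
tool_rot: [0.698, 0.716, -0.0, -0.0]
ft_force: [1.1, -0.6, -6.6]
grip_width: 0.017
grip_force: 45.0
```

move_arm([
  [[0,0,0,0,0,0],[0,0,0,0,0,0],[0,0,0,0,0,0]],
])

```text
time: 7.2
position: [0.4004, 0.1495, 0.3999]
tool_rot: [0.699, 0.715, -0.0, 0.0]
ft_force: [-0.5, -0.5, -7.0]
grip_width: 0.0169
grip_force: 45.0
```

```bash
python3 lev.py l2.png; python3 - <<'E'
from h import *
c=camera("wrist");np.savez("w2",W=cloud(c),p=c["pixels"],K=c["camera_matrix"],E=c["extrinsics"])
E
```

```text
10013
0.01 top z 0.1559 y lo/hi [-0.0173  0.0174]
0.015 top z 0.156 y lo/hi [-0.0082  0.0085]
0.02 top z 0.1559 y lo/hi [-0.0081  0.0084]
0.025 top z 0.1559 y lo/hi [-0.008   0.0083]
0.03 top z 0.1557 y lo/hi [-0.0099  0.0101]
0.035 top z 0.1471 y lo/hi [-0.016  0.016]
0.04 top z 0.147 y lo/hi [-0.0158  0.0161]
0.045 top z 0.147 y lo/hi [-0.0161  0.0163]
0.05 top z 0.1469 y lo/hi [-0.016   0.0163]
0.055 top z 0.147 y lo/hi [-0.0157  0.0161]
0.06 top z 0.1469 y lo/hi [-0.016   0.0163]
0.065 top z 0.1472 y lo/hi [-0.0156  0.016 ]
head x [0.0104033  0.06961628]
[0.4004233  0.14947585 0.39992388] [ 0.54462481  0.384062   -5.96075082] [ 0.04275722 -0.0225911   0.00765957] 44.99789185392241
```

View pics/l2.png

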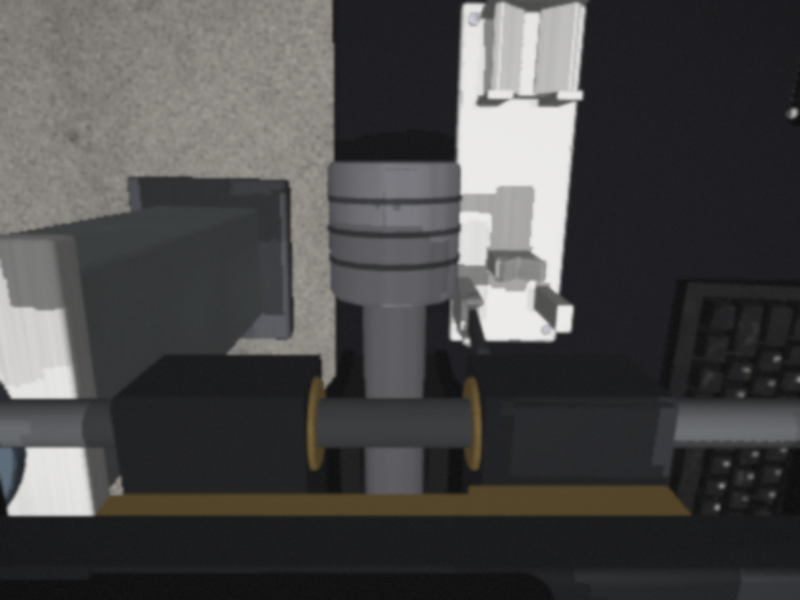

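The cradle is fully in view. The pocket's inner wall is at (530,95), the small V at (515,265), the keeper post at (560,310), and the near plate edge runs (450,340) to (556,342). I'll measure these in the cloud.

```bash
python3 - <<'E'
from h import *
d=np.load("w2.npz");W=d["W"];p=d["p"];g=p.min(2)
print([(n,W[int(v*.64),int(u*.64)].round(4).tolist()) for n,u,v in(("nearL",455,336),("nearR",553,338),("farR",583,8),("farL",466,10),("wallL",497,97),("wallR",575,97),("V",515,253),("post",563,306))])
w=W.reshape(-1,3);w=w[np.isfinite(w).all(1)];k=(w[:,0]>.42)&(w[:,0]<.55)&(w[:,1]>.06)&(w[:,1]<.36);w=w[k]
pl=w[(w[:,2]>.005)&(w[:,2]<.011)]
def edge(pts,ax,lo,hi,pc,n=8):
    t=np.linspace(lo,hi,n+1);o=[]
    for a,b in zip(t[:-1],t[1:]):
        s=pts[(pts[:,ax]>=a)&(pts[:,ax]<b)]
        if len(s)>10:o.append(((a+b)/2,np.percentile(s[:,1-ax],pc)))
    return np.array(o)
for nm,ax,lo,hi,pc in(("+x edge",1,.12,.31,99.5),("-x edge",1,.12,.31,.5),("-y edge",0,.455,.515,.5)):
    e=edge(pl,ax,lo,hi,pc);print(nm,np.polyfit(e[:,0],e[:,1],1),e.round(4).tolist())
for nm,lo,hi in(("tops .045-.055",.047,.056),("30-47",.025,.047)):
  q=w[(w[:,2]>lo)&(w[:,2]<hi)];
  h,e=np.histogram(q[:,1],np.arange(.08,.36,.002));print(nm,[(round(a,3),int(b)) for a,b in zip(e,h) if b>8])
wl=w[(w[:,2]>.049)&(w[:,2]<.055)&(w[:,1]>.24)&(w[:,1]<.30)]
print("wall x,y range",np.percentile(wl,[1,99],0).round(4))
wl=w[(w[:,2]>.05)&(w[:,1]<.17)&(w[:,2]<.2)]
print("tall",len(wl));print(wl[::max(1,len(wl)//25)].round(3).tolist())
E
```

```text
[('nearL', [0.4476, 0.0944, 0.0079]), ('nearR', [0.5208, 0.0945, 0.007]), ('farR', [0.5187, 0.3183, 0.0055]), ('farL', [0.4431, 0.3154, 0.0066]), ('wallL', [0.4592, 0.2581, 0.0502]), ('wallR', [0.5049, 0.259, 0.0515]), ('V', [0.4857, 0.1601, 0.0131]), ('post', [0.508, 0.1346, 0.0607])]
+x edge [-0.01396765  0.52329845] [[0.1319, 0.5217], [0.1556, 0.5212], [0.1794, 0.5207], [0.2031, 0.5204], [0.2269, 0.5198], [0.2506, 0.5196], [0.2744, 0.5196], [0.2981, 0.5194]]
-x edge [-0.0462502   0.45377451] [[0.1319, 0.447], [0.1556, 0.4465], [0.1794, 0.4464], [0.2031, 0.4461], [0.2269, 0.4419], [0.2506, 0.4416], [0.2744, 0.4408], [0.2981, 0.4405]]
-y edge [-0.53587258  0.35830765] [[0.4588, 0.1344], [0.4663, 0.0994], [0.4738, 0.0925], [0.4812, 0.0927], [0.4888, 0.0924], [0.4962, 0.0925], [0.5038, 0.0915], [0.5112, 0.0918]]
tops .045-.055 [(np.float64(0.114), 10), (np.float64(0.116), 12), (np.float64(0.118), 16), (np.float64(0.12), 13), (np.float64(0.122), 14), (np.float64(0.124), 14), (np.float64(0.126), 14), (np.float64(0.128), 13), (np.float64(0.13), 16), (np.float64(0.132), 9), (np.float64(0.
[... 1490 characters left out ...]
06), 115), (np.float64(0.308), 153), (np.float64(0.31), 210)]
wall x,y range [[0.4528 0.2571 0.0492]
 [0.5078 0.2626 0.0528]]
tall 875
[[0.493, 0.16, 0.05], [0.495, 0.154, 0.051], [0.45, 0.14, 0.05], [0.449, 0.141, 0.067], [0.444, 0.135, 0.055], [0.508, 0.135, 0.054], [0.444, 0.136, 0.07], [0.451, 0.134, 0.067], [0.505, 0.133, 0.063], [0.446, 0.128, 0.055], [0.451, 0.133, 0.076], [0.51, 0.129, 0.061], [0.448, 0.123, 0.055], [0.45, 0.132, 0.088], [0.509, 0.125, 0.061], [0.448, 0.119, 0.055], [0.448, 0.132, 0.101], [0.507, 0.12, 0.062], [0.444, 0.114, 0.054], [0.444, 0.132, 0.112], [0.446, 0.115, 0.065], [0.444, 0.126, 0.104], [0.444, 0.133, 0.129], [0.449, 0.108, 0.067], [0.444, 0.12, 0.108]]
```

```bash
python3 - <<'E'
from h import *
d=np.load("w2.npz");W=d["W"]
w=W.reshape(-1,3);w=w[np.isfinite(w).all(1)];w=w[(w[:,0]>.44)&(w[:,0]<.53)]
# V planes in pocket: x = a + b*y + c*z each side
q=w[(w[:,1]>.265)&(w[:,1]<.306)&(w[:,2]>.024)&(w[:,2]<.045)]
def vee(q,mid):
  P=[]
  for s in(-1,1):
    r=q[(q[:,0]-mid)*s>0]
    for _ in range(8):
        A=np.c_[np.ones(len(r)),r[:,1],r[:,2]];f=np.linalg.lstsq(A,r[:,0],rcond=None)[0];e=r[:,0]-A@f;r=r[abs(e)<max(.0012,1.5*e.std())]
    P.append(f);print(s,len(r),f.round(4),e.std())
  return (P[0]+P[1])/2,P
m,P=vee(q,.480)
for y in(.235,.265,.306): print("pocket V centre x at axis z .052",y,m@[1,y,.035])
q=w[(w[:,1]>.1465)&(w[:,1]<.1605)&(w[:,2]>.03)&(w[:,2]<.06)&(w[:,0]>.462)&(w[:,0]<.505)]
print("smallV x",np.percentile(q[:,0],[1,99]),q[:,2].max())
for z in np.arange(.03,.06,.003):
    s=q[(q[:,2]>=z)&(q[:,2]<z+.003)];
    if len(s):print(round(z,3),len(s),np.sort(s[:,0])[::max(1,len(s)//10)].round(3).tolist())
# image edge fit of plate sides
g=d["p"].min(2).astype(np.uint8);K,E=d["K"],d["E"]
def unp(u,v,z):
    ray=E[:3,:3].T@np.array([(u-K[0,2])/K[0,0],-(v-K[1,2])/K[1,1],-1]);o=-E[:3,:3].T@E[:3,3];return (o+ray*(z-o[2])/ray[2])[:2]
L=[];Rr=[]
for v in range(8,215,6):
    r=g[v].astype(float)
    if 5<v<95: i=np.argmax(np.diff(r[270:312]))+270;L.append(unp(i+.5,v,.008))
    i=np.argmin(np.diff(r[345:385]))+345
    if 70<v<190:Rr.append(unp(i+.5,v,.008))
for e in(L,Rr):
    e=np.array(e);f=np.polyfit(e[:,1],e[:,0],1);print("edge",f,"x@.207",np.polyval(f,.207),np.std(np.polyval(f,e[:,1])-e[:,0]))
E
```

```text
-1 551 [ 0.5089 -0.0203 -0.9212] 0.0005650321621460016
1 761 [ 0.4635 -0.019   0.9104] 0.0006168987614427711
pocket V centre x at axis z .052 0.235 0.4814079793295225
pocket V centre x at axis z .052 0.265 0.480818920972109
pocket V centre x at axis z .052 0.306 0.4800138745503105
smallV x [0.46618666 0.49827746] 0.05224106880259553
0.03 18 [0.467, 0.467, 0.467, 0.467, 0.467, 0.468, 0.468, 0.468, 0.48, 0.481, 0.483, 0.485, 0.487, 0.488, 0.49, 0.492, 0.493, 0.496]
0.033 22 [0.467, 0.467, 0.468, 0.47, 0.471, 0.474, 0.476, 0.478, 0.482, 0.485, 0.491]
0.036 46 [0.467, 0.467, 0.468, 0.468, 0.471, 0.478, 0.482, 0.483, 0.483, 0.484, 0.488, 0.495]
0.039 73 [0.474, 0.479, 0.48, 0.481, 0.481, 0.483, 0.484, 0.484, 0.485, 0.485, 0.486]
0.042 81 [0.47, 0.477, 0.478, 0.479, 0.486, 0.486, 0.487, 0.487, 0.488, 0.489, 0.493]
0.045 101 [0.466, 0.472, 0.474, 0.475, 0.475, 0.489, 0.49, 0.49, 0.491, 0.492, 0.499]
0.048 152 [0.466, 0.467, 0.468, 0.469, 0.471, 0.473, 0.493, 0.493, 0.495, 0.497, 0.498]
0.051 20 [0.468, 0.47, 0.47, 0.47, 0.494, 0.494, 0.495, 0.495, 0.495, 0.496]
edge [-0.01479086  0.44447085] x@.207 0.441409137338564 0.0002936782159938806
edge [-0.01564938  0.52428825] x@.207 0.5210488275129382 0.00031521043379797325
```

```bash
python3 - <<'E'
from h import *
row(.4813,.2340,.40,1.588);row(.4813,.2340,.2175,1.588)
E
```

```text
row [2.064, 2.071, -0.003, -0.0, 0.0, 0.006]
row [2.064, 2.072, 4.559, -0.0, 0.0, 0.006]
```

move_arm([
  [[0.2,0.2,0,0,0,0.006],[0.6,0.6,0,0,0,0.006],[1.2,1.2,0,0,0,0.006],[1.7,1.7,0,0,0,0.006],[2,2,0,0,0,0.006],[2.06,2.07,0.2,0,0,0.006],[2.06,2.07,0.6,0,0,0.006],[2.06,2.07,1.2,0,0,0.006],[2.06,2.07,1.8,0,0,0.006],[2.06,2.07,2.3,0,0,0.006],[2.06,2.07,2.6,0,0,0.006],[2.06,2.07,2.6,0,0,0.006]],
])

```text
time: 8.8
position: [0.4806, 0.2342, 0.295]
tool_rot: [0.701, 0.713, -0.001, -0.001]
ft_force: [-0.1, -1.0, -6.2]
grip_width: 0.0168
grip_force: 45.0
```

move_arm([
  [[0,0,0,0,0,0],[0,0,0,0,0,0]],
])

```text
time: 9.05
position: [0.4813, 0.2345, 0.2968]
tool_rot: [0.701, 0.713, 0.001, 0.001]
ft_force: [-0.0, 0.0, -6.0]
grip_width: 0.0171
grip_force: 45.0
```

```bash
python3 - <<'E'
from h import *
row(.4813,.2340,.2175,1.588)
c=camera("wrist");cv2.imwrite("pics/l3.png",cv2.resize(c["pixels"],(800,600)))
W=cloud(c);w=W.reshape(-1,3);w=w[np.isfinite(w).all(1)]
h=w[(w[:,2]>.12)&(w[:,2]<.156)&(abs(w[:,0]-.481)<.02)&(w[:,1]>.262)&(w[:,1]<.32)]
print("head y",np.percentile(h[:,1],[1,99]),"x",np.percentile(h[:,0],[2,98]),"top",np.percentile(h[:,2],95))
s=w[(w[:,2]>.035)&(w[:,2]<.055)&(abs(w[:,0]-.481)<.04)&(w[:,1]>.30)&(w[:,1]<.34)];print("outer wall y",np.percentile(s[:,1],[1,50,99]))
E
```

```text
row [-0.013, -0.005, 1.982, 0.002, -0.0, 0.001]
head y [0.2629768  0.30436382] x [0.46440289 0.49721968] top 0.15037376896431645
outer wall y [0.3048476  0.31122838 0.3154179 ]
```

View pics/l3.png

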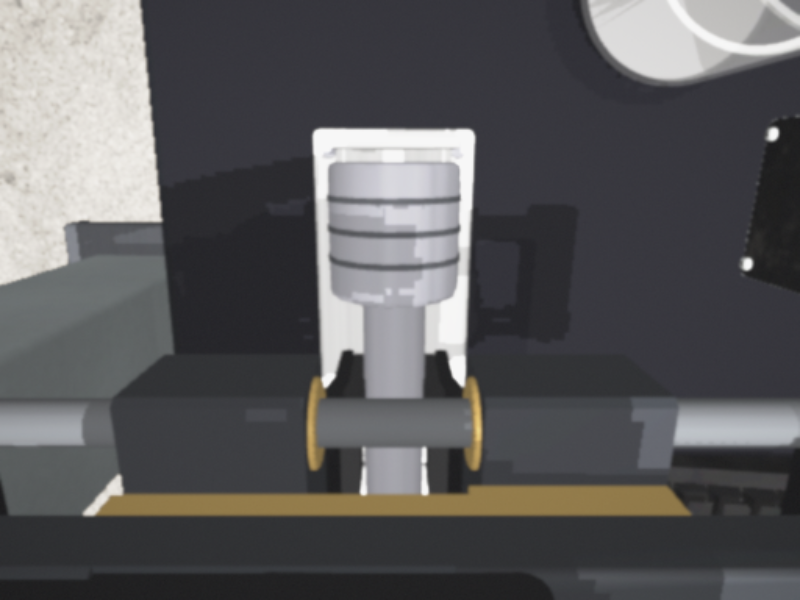

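The head at (328–460, 162–303) is centred over the pocket: it spans y .269–.304 inside the pocket's .262–.310. Lowering now.

move_arm([
  [[0,0,0.2,0,0,0],[0,0,0.5,0,0,0],[0,0,0.8,0,0,0],[0,0,1.1,0,0,0],[0,0,1.35,0,0,0],[0,0,1.55,0,0,0],[0,0,1.7,0,0,0],[0,0,1.82,0,0,0],[0,0,1.92,0,0,0],[0,0,1.98,0,0,0],[0,0,1.98,0,0,0],[0,0,1.98,0,0,0]],
])

```text
time: 10.6
position: [0.4811, 0.2344, 0.2169]
tool_rot: [0.701, 0.713, 0.0, 0.0]
ft_force: [-0.1, 0.4, -6.0]
grip_width: 0.0166
grip_force: 45.0
```

```bash
python3 lev.py l4.png; python3 -c "
from h import *
row(.4813,.2340,.2170,1.588)"
```

```text
12728
0.01 top z 0.156 y lo/hi [-0.0172  0.0175]
0.015 top z 0.1562 y lo/hi [-0.0081  0.0084]
0.02 top z 0.156 y lo/hi [-0.0164  0.0165]
0.025 top z 0.1561 y lo/hi [-0.0182  0.0183]
0.03 top z 0.1558 y lo/hi [-0.0183  0.0184]
0.035 top z 0.1472 y lo/hi [-0.0161  0.0159]
0.04 top z 0.1471 y lo/hi [-0.016  0.016]
0.045 top z 0.147 y lo/hi [-0.0162  0.0162]
0.05 top z 0.147 y lo/hi [-0.0162  0.0163]
0.055 top z 0.1472 y lo/hi [-0.0159  0.016 ]
0.06 top z 0.1469 y lo/hi [-0.0161  0.0163]
0.065 top z 0.1472 y lo/hi [-0.0165  0.0162]
0.07 top z 0.1833 y lo/hi [-0.0181  0.0181]
0.075 top z 0.1658 y lo/hi [-0.0178  0.0179]
0.08 top z 0.1658 y lo/hi [-0.0182  0.0178]
head x [0.01041991 0.06965218]
[0.4810642  0.23440823 0.21694513] [ 0.62558603  0.37933582 -5.95149379] [ 0.01499389 -0.10977742  0.01458174] 44.997823120576186
row [-0.01, 0.006, -0.001, 0.0, -0.0, 0.001]
```

move_arm([
  [[0,0,0.01,0,0,0],[0,0,0.02,0,0,0],[0,0,0.025,0,0,0],[0,0,0.025,0,0,0]],
])

```text
time: 11.15
position: [0.4813, 0.2344, 0.216]
tool_rot: [0.701, 0.713, 0.0, 0.0]
ft_force: [0.8, 0.1, -4.9]
grip_width: 0.017
grip_force: 45.0
```

move_arm([
  [[0,0,0.01,0,0,0],[0,0,0.02,0,0,0],[0,0,0.02,0,0,0]],
])

```text
time: 11.52
position: [0.4813, 0.2344, 0.2159]
tool_rot: [0.701, 0.713, 0.001, 0.0]
ft_force: [-0.5, -1.0, 5.0]
grip_width: 0.0168
grip_force: 45.0
```

Contact: the vertical force has gone from −6 to +5 N, so the probe is seated. Opening the gripper.

move_arm([
  [[0,0,-0.01,0,0,0],[0,0,-0.01,0,0,0],[0,0,-0.01,0,0,0],[0,0,-0.01,0,0,0],[0,0,-0.01,0,0,0],[0,0,-0.01,0,0,0],[0,0,-0.01,0,0,0],[0,0,-0.01,0,0,0]],
], claw=-1)

```text
time: 12.52
position: [0.481, 0.2344, 0.2154]
tool_rot: [0.701, 0.713, 0.0, 0.0]
ft_force: [-0.0, 0.7, 0.0]
grip_width: 0.0844
grip_force: 0.0
```

move_arm([
  [[0,0,-0.5,0,0,0],[0,0,-1.2,0,0,0],[0,0,-2.2,0,0,0],[0,0,-3.2,0,0,0],[0,0,-4,0,0,0],[-0.8,0,-4.6,0,0,0],[-1.8,0,-4.6,0,0,0],[-2.6,0,-4.6,0,0,0],[-2.6,0,-4.6,0,0,0],[-2.6,0,-4.6,0,0,0]],
])

```text
time: 13.78
position: [0.4828, 0.1307, 0.3993]
tool_rot: [0.701, 0.713, 0.0, -0.0]
ft_force: [0.2, 0.1, -0.7]
grip_width: 0.0872
grip_force: 0.0
```

```bash
python3 - <<'E'
from h import *
o=get_obs();print(o["time"],o["position"],o["ft_force"],o["grip_width"])
c=camera("wrist");cv2.imwrite("pics/l5.png",cv2.resize(c["pixels"],(800,600)))
W=cloud(c);np.savez("w5",W=W)
p,y=probe_fit(W,(.4813,.234),1.588);print(p,y)
w=W.reshape(-1,3);w=w[np.isfinite(w).all(1)]
k=w[(w[:,2]>.068)&(w[:,2]<.17)&(w[:,0]>.40)&(w[:,0]<.47)&(w[:,1]>.10)&(w[:,1]<.15)]
print(len(k),np.percentile(k,[1,50,99],0).round(4))
for z in np.arange(.068,.15,.01):
    s=k[(k[:,2]>=z)&(k[:,2]<z+.01)]
    if len(s):print(round(z,3),len(s),np.percentile(s[:,:2],[2,50,98],0).round(4).tolist())
E
```

```text
13.775 [0.48279404 0.13073216 0.39934012] [ 0.23393798  0.14859148 -0.69460397] 0.08718313587248239
shaft top z 0.060949266946369623 head a range [0.03443758 0.05105985] head top 0.06980192026581837 fit [-1.76863460e-04 -6.00513933e-05] resid 8.288141387025088e-06
[0.48141812 0.22374923] 1.5881768634576696
686 [[0.4416 0.111  0.0685]
 [0.4481 0.1284 0.1143]
 [0.4548 0.14   0.1458]]
0.068 153 [[0.4445, 0.1093], [0.451, 0.1333], [0.4554, 0.1417]]
0.078 46 [[0.4466, 0.1192], [0.4514, 0.1291], [0.4519, 0.1329]]
0.088 49 [[0.4458, 0.1186], [0.4506, 0.1286], [0.4511, 0.133]]
0.098 52 [[0.4456, 0.1188], [0.4499, 0.1295], [0.4504, 0.1329]]
0.108 63 [[0.4441, 0.1188], [0.449, 0.1284], [0.4497, 0.133]]
0.118 62 [[0.4443, 0.1191], [0.4484, 0.1287], [0.449, 0.133]]
0.128 76 [[0.4429, 0.1187], [0.4476, 0.1285], [0.4482, 0.1329]]
0.138 185 [[0.4413, 0.1181], [0.4448, 0.1266], [0.4475, 0.1325]]
```

View pics/l5.png

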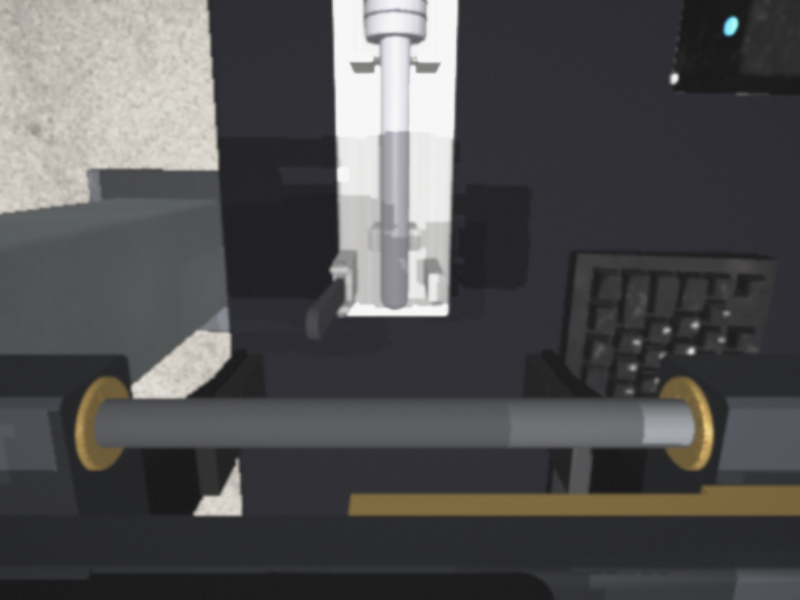

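The probe is seated: axis at 52 mm, shoulder at the right y, yaw 1.588. The keeper stands at (325,300), about 1.64 rad, with its bar at y≈.126. I'll close the fingers and go to its −x side.

```bash
python3 - <<'E'
from h import *
row(.400,.1258,.40,1.588);row(.400,.1258,.308,1.588)
E
```

```text
row [-0.093, -2.072, -0.018, -0.0, -0.0, 0.001]
row [-0.094, -2.071, 2.282, -0.0, -0.0, 0.001]
```

move_arm([
  [[0,-0.5,0,0,0,0],[-0.09,-1.2,0,0,0,0],[-0.09,-1.8,0,0,0,0],[-0.09,-2.07,0,0,0,0],[-0.09,-2.07,0,0,0,0],[-0.09,-2.07,0.5,0,0,0],[-0.09,-2.07,1.1,0,0,0],[-0.09,-2.07,1.7,0,0,0],[-0.09,-2.07,2.1,0,0,0],[-0.09,-2.07,2.28,0,0,0],[-0.09,-2.07,2.28,0,0,0],[-0.09,-2.07,2.28,0,0,0]],
], claw=1, squeeze=5)

```text
time: 15.32
position: [0.4007, 0.1254, 0.3086]
tool_rot: [0.701, 0.713, 0.001, 0.001]
ft_force: [-0.1, 0.4, -0.1]
grip_width: 0.0006
grip_force: 0.0
```

```bash
python3 - <<'E'
from h import *
o=get_obs();print(o["position"],o["grip_width"],o["ft_force"])
for t in(90,75,60,45,30,15,5,0):
    a=np.radians(t);row(.4502+.06*np.cos(a)-.003*np.sin(a)-.015,.1258,.248+.06*np.sin(a)+.003*np.cos(a),1.588,o)
E
```

```text
[0.40068958 0.12539387 0.30860022] 0.0005654817803966216 [-0.08254169  0.40330545 -0.12354835]
row [-0.004, 0.788, 0.016, 0.002, -0.0, 0.001]
row [-0.011, 1.178, 0.048, 0.002, -0.0, 0.001]
row [-0.018, 1.547, 0.181, 0.002, -0.0, 0.001]
row [-0.024, 1.87, 0.404, 0.002, -0.0, 0.001]
row [-0.028, 2.123, 0.703, 0.002, -0.0, 0.001]
row [-0.031, 2.29, 1.058, 0.002, -0.0, 0.001]
row [-0.032, 2.348, 1.313, 0.002, -0.0, 0.001]
row [-0.033, 2.36, 1.444, 0.002, -0.0, 0.001]
```

move_arm([
  [[0,0.3,0,0,0,0],[0,0.55,0,0,0,0],[0,0.79,0.01,0,0,0],[0,1,0.02,0,0,0],[0,1.18,0.05,0,0,0],[0,1.37,0.1,0,0,0],[0,1.55,0.18,0,0,0],[0,1.71,0.28,0,0,0],[0,1.87,0.4,0,0,0],[0,1.87,0.4,0,0,0]],
])

```text
time: 16.58
position: [0.4754, 0.1266, 0.2917]
tool_rot: [0.701, 0.713, -0.0, -0.0]
ft_force: [-0.4, 0.1, -0.5]
grip_width: 0.0006
grip_force: 0.0
```

move_arm([
  [[0,0.13,0.14,0,0,0],[0,0.25,0.3,0,0,0],[0,0.34,0.47,0,0,0],[0,0.42,0.65,0,0,0],[0,0.46,0.8,0,0,0],[0,0.48,0.91,0,0,0],[0,0.49,1,0,0,0],[0,0.49,1.03,0,0,0],[0,0.49,1.03,0,0,0]],
])

```text
time: 17.7
position: [0.4944, 0.127, 0.2515]
tool_rot: [0.701, 0.713, 0.0, 0.0]
ft_force: [-0.7, -0.2, 4.8]
grip_width: 0.0004
grip_force: 2.2
```

```bash
python3 - <<'E'
from h import *
row(.4952,.1258,.251,1.588);row(.4952,.1258,.40,1.588)
c=camera("top");W=cloud(c);w=W.reshape(-1,3);w=w[np.isfinite(w).all(1)]
E
```

```text
row [-0.031, 0.019, 0.013, 0.0, 0.0, 0.001]
row [-0.031, 0.02, -3.712, 0.0, 0.0, 0.001]
```

Contact of 4.8 N at the closed height. I'll go back up and look.

move_arm([
  [[0,0,-0.4,0,0,0],[0,0,-1.2,0,0,0],[0,0,-2.2,0,0,0],[-0.5,0,-3.2,0,0,0],[-1.2,0,-3.7,0,0,0],[-1.8,0,-3.7,0,0,0],[-1.8,0,-3.7,0,0,0],[-1.8,0,-3.7,0,0,0],[-1.8,0,-3.7,0,0,0]],
])

```text
time: 18.88
position: [0.4956, 0.0558, 0.3985]
tool_rot: [0.7, 0.714, -0.0, -0.001]
ft_force: [0.2, 0.3, 0.4]
grip_width: 0.0004
grip_force: 0.0
```

```bash
python3 - <<'E'
from h import *
o=get_obs();print(o["time"],o["position"],o["ft_force"])
c=camera("wrist");cv2.imwrite("pics/l6.png",cv2.resize(c["pixels"],(800,600)))
W=cloud(c);w=W.reshape(-1,3);w=w[np.isfinite(w).all(1)]
k=w[(w[:,2]>.064)&(w[:,2]<.15)&(w[:,0]>.43)&(w[:,0]<.54)&(w[:,1]>.115)&(w[:,1]<.136)]
print(len(k),np.percentile(k,[1,99],0).round(4),"slope",np.polyfit(k[:,0],k[:,2],1))
s=w[(w[:,1]>.165)&(w[:,1]<.21)&(w[:,2]>.05)&(w[:,2]<.08)&(abs(w[:,0]-.482)<.02)];print("shaft top",np.percentile(s[:,2],95),"x mid",np.percentile(s[:,0],[2,98]).mean())
E
```

```text
18.875 [0.49563247 0.05575326 0.3985232 ] [0.15592183 0.2778873  0.37890489]
1736 [[0.4475 0.1171 0.0657]
 [0.5275 0.1351 0.0702]] slope [0.00067681 0.06785751]
shaft top 0.06094840779237405 x mid 0.48199142732147476
```

View pics/l6.png

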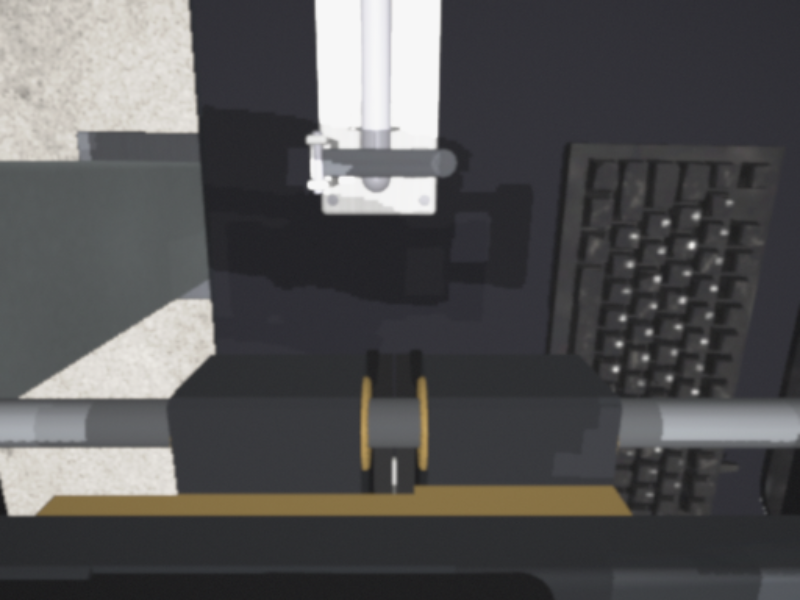

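The keeper bar lies level across the shaft, from (320,160) to (455,160), with a slope below 0.001. The probe is still seated and the arm is clear, so I'm handing in.

```bash
python3 -c "
from rig import *
print(hand_in())"
```

```text
the job is handed in; nothing more can be done
None
```

The probe is seated in the cradle with the keeper closed level over its shaft, the arm is clear and never went near the glassware or capped tube, and the job was handed in at about 19 s; no verdict came back.

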